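Load the watch-parts dryer, crack its cover to the vent mark and set the heat dial

TASK

Dry the cleaned watch parts: gently stand the small steel basket upright on the floor of the open dryer chamber, let go of it, then fold the dryer's stiff cover down until its pointer is at the long mark on the hinge scale (30 degrees open, so the damp can escape), and last turn the heat dial to the long halfway mark on its scale. Do not drop the basket, and leave the jar, loupe and vice where they stand.

Things in the scene. Friction and masses are not known exactly. Their poses are not given: they have to be found in the camera images.
- dryer: Grey bench-top parts dryer, fixed. Origin: on the bench under the centre of its square open chamber, z up. Chamber 190 x 190 mm outside, 174 x 174 mm inside, rim 95 mm and floor 21 mm above the bench. On its -y side a lower control block with the dial, 150 mm (x) by 140 mm (y), top 46 mm above the bench, reaches out to y = -236 mm. The cover is hinged on the rim at +y.
- dryer_floor (a point): Centre of the chamber's floor (top face), 21 mm above the dryer's origin; axes as the dryer's.
- cover (a joint): Angle of the cover, rad: 0 shut (level on the rim), 1.571 upright, up to 2.1 leaning outward. It stays where it is left (stiff hinge: about 2 N at the free edge, besides its weight of 220 g). The long mark is at 0.524 (30 degrees open). Aluminium panel, 190 mm wide, 190 mm from hinge to free edge, 6 mm thick.
- cover_hinge (a point): Middle of the hinge line, at x 0, y +95 mm, z 95 mm in the dryer's frame. The hinge runs along the dryer's x. Axes turn with the cover: -y runs from the hinge along the panel to the free edge, z is the normal of the outer face (up when shut).
- cover_push (a point): Point on the cover's outer face (up when shut, towards the dryer's +y when the cover stands up), mid-width, 150 mm from the hinge.
- cover_scale (a point): Hinge scale: centre of an upright white disc of 75 mm radius at the hinge's +x end, at x 100, y 95, z 95 mm in the dryer's frame. Its +x face has marks every 15 degrees, the 30 degree one long and thick; the cover's steel pointer moves in front of it.
- cover_tab (a point): Middle of the black tab at the middle of the cover's free edge, 212 mm from the hinge; the tab is 60 mm wide, 6 mm thick and reaches 29 mm beyond the panel, in its plane.
- dial (a joint): Angle of the heat dial, rad, growing clockwise seen from above, 0 to 3.0. Scale marks every 0.3 rad; the long thick halfway mark is at 1.5, where the white pointer end of the grip bar points to the dryer's +x. Turns lightly and stays.
- dial_grip (a point): On the dial's upright axis at the height to grip, 77.5 mm above the bench, at x 0, y -166 mm in the dryer's frame. Dial: black disc of 34 mm radius with a grip bar 64 mm long, 15 mm thick, its top 87.5 mm above the bench. The point's x axis runs along the bar and turns with it; the white pointer end is at -x.
- basket: Steel parts basket standing on the bench, loose, 160 g: round, 72 mm across, 30 mm high, with a level carrying bar over its middle on two thin uprights; 70 mm high in all. Origin: centre of the underside, z up, the bar runs along y.
- basket_grip (a point): Middle of the basket's carrying bar, 64 mm above its underside. Bar 10 mm thick (x), 74 mm long (y), 12 mm high.
- jar: Bystander: closed glass jar with metal cap, 64 mm across, 85 mm high. Origin: centre of the underside.
- loupe: Bystander: waisted green eyeglass (loupe), 52 mm across, 60 mm high. Origin: centre of the underside.
- vice: Bystander: small bench vice, dark wooden block 90 x 60 x 30 mm with two brass jaws, 50 mm high. Origin: centre of the underside.

How it is judged:
By the outcome, as a careful person would: the job done as asked, in the order asked, and still so for the second after the job is handed in, with the robot touching nothing.
It also fails if it takes over 72 s, if anything falls off the work surface, if the arm or the gripper's body presses on something with over 40 N, if the wrist force passes 120 N, or if a joint passes its speed limit or range.

ROBOT

A 7-joint arm with a two-finger parallel gripper is mounted at the origin on the work surface. World frame = base frame: x ahead of the robot, y to its left, z up, the work surface at z = 0. Lengths are in m, angles in rad, forces in N, time in s.
With the tool pointing down it reaches from about 0.35 to 0.9 m from the base axis. Payload 19.9 kg.
Tool frame: the origin (TCP) lies where the fingers leave the gripper's body, on its centre line; the fingertips stand 73 mm ahead of it and the grasp point (between the pads) lies 54 mm ahead of it (bot.finger_overhang is the distance from the TCP to the fingertips, in m); z points along the fingers, y is the line along which they close (so a half turn about z gives the same grasp; the last joint's range is limited). The gripper opens to 85 mm and grips with 20 to 120 N. Pads are 22 mm wide; open, the fingers measure 114 mm over their backs; the gripper's body (76 mm by 85 mm) begins 54 mm behind the grasp point. The pads swing forward as they close: fully open they stand 13 mm farther back than shut.
Start: joints at [-1.212, 0.417, -0.01, 1.614, 0.005, 1.111, -0.053], TCP at [0.244, 0.575, 0.304] pointing down, gripper open.
Joint ranges: [-2.81, 2.81], [-0.39, 2.02], [-1.27, 1.25], [0.06, 2.57], [-1.19, 4.33], [0.19, 2], [-2.82, 2.82]. Speed limits (rad/s): [1.89, 1.89, 2.39, 2.39, 3.01, 3.01, 3.01].

INTERFACE

Orientations are given as a unit quaternion [w, x, y, z].
In Python, from station import bot, eyes, boxes_of, tip_of gives the robot as it stands.
- The arm moves only by the shell command python3 -m handwheel 'ROWS' [FORCE]. ROWS is JSON, a list of rows, each an object with "turn": the turn, a rotation vector about the tool's x, y, z in units of 60 degrees (1.0 is 60 degrees), a list of three; "dp": the shift along the tool's x, y, z in units of 250 mm (1.0 is 250 mm), a list of three; "fingers": the closure, from 0 (fully open) to 1 (shut). A call has 1 to 20 rows; each row is the pose to reach, as a shift and turn from the pose commanded when the call began, along the tool's axes at that moment; what a row does not reach only later rows make up. A row lasts 1/12 s, in which the tool goes at most 41.7 mm and 7.16 degrees, less where a joint would pass 70% of its speed; a pose out of reach is approached as far as the arm can. A call with a number of a shift or a turn outside -1 to 1 is refused whole. A call with a gripper value outside its range is refused whole. The fingers move at their own pace and stop on an object; FORCE is the grip in N (left out, the last holds). Time passes only in rows, so rows that repeat a pose let the fingers close. It gives the time, the measured TCP pose, the force, the opening and the grip force at its end, in the units of the state.
- bot.get_obs(): the state, without advancing time (a new reading comes with each control period).
- eyes.snapshot(name): name is "side" or "top" or "wrist"; returns (picture, depth): 480x640x3 uint8, red, green, blue; 480x640 float32, m along the optical axis (not along the pixel's ray), 0 where there is no reading.
- eyes.camera_info(name): a dict with "intrinsics" (3x3 intrinsics, pixels), "position" and "attitude" of the camera in the world. Camera axes: x right, y down, z forward; pixel columns grow to the right and rows downward; lengths in m; the calibration is good to about 2 mm. A picture is of the moment at which its call begins: read the wrist's pose just before it. camera_info takes no time and is no camera call; for the wrist camera it gives the pose at the moment of the call.
- bot.hand_in(): hands the job in; it is judged then, once.
Trained networks look in the newest picture that a camera, given by its name, has taken for a name from the list of things; names that differ only in an ending like _2 or _b are one class to them, and where a whole thing is asked for, a point or a joint stands for the part that bears it (a point fixed in the world has none). Each returns a list of dicts, best first, with "conf" (0 to 1); they miss things now and then, are a little off and sometimes report something else, mostly with a low value. They report only what shows in the picture. A call takes as long as a camera call.
- boxes_of(query, camera): "at" ([column, row] in pixels, amid what is visible of it).
- tip_of(query, camera): "at" ([column, row] in pixels: a listed point, or the origin of a listed thing).
The state is a dict: "time_s": time; "q": joint angles; "joint_velocities": joint speeds; "tau": joint torques, N m; "ee_pos": TCP position; "ee_rot": TCP orientation; "force": force on the tool from outside, world axes, zero at the start; "ft_torque": the same for the moment, N m; "opening": finger opening in m; "finger_force": force on a finger pad.
Only numpy, scipy, OpenCV 4.12 (cv2) and the standard library are available. Lean on these libraries where they do the work, as an engineer would, in place of code of your own. Each camera call takes 0.05 s, during which the arm holds its last target. There are 200 camera calls.

## Working session

There is one attempt and no reset: what is moved stays moved. The work goes in short steps, Python scripts to look and compute and a shell command to move; the robot and the scene stay as the last step left them, time stands still between calls to the robot, and variables do not carry over. Pictures are saved under pics/ and viewed, at most 13 in all, crops included, and the job is handed in when it is done.

```bash
ls; mkdir -p pics; cat > h.py <<'E'
import numpy as np, cv2, json
from scipy.spatial.transform import Rotation as R
from station import bot, eyes, boxes_of, tip_of
def rot(q): return R.from_quat([q[1],q[2],q[3],q[0]])
def cam(n):
    c=eyes.camera_info(n); A=np.array(c["attitude"]); 
    M=A if A.shape==(3,3) else rot(A).as_matrix()
    return np.array(c["intrinsics"]),np.array(c["position"]),M
def ray(n,px):
    K,p,M=cam(n); d=M@np.linalg.inv(K)@np.array([px[0],px[1],1.]); return p,d
def atz(n,px,z):
    p,d=ray(n,px); return p+d*(z-p[2])/d[2]
def proj(n,X):
    K,p,M=cam(n); c=M.T@(np.array(X)-p); u=K@c; return u[:2]/u[2]
def dep(n,px,D):
    p,d=ray(n,px); z=D[int(round(px[1])),int(round(px[0]))]; return p+d*z
def tri(n1,a,n2,b):
    p,d=ray(n1,a);q,e=ray(n2,b);A=np.c_[d,-e];s=np.linalg.lstsq(A,q-p,rcond=None)[0]
    x,y=p+s[0]*d,q+s[1]*e; return (x+y)/2,np.linalg.norm(x-y)
def save(n,im): cv2.imwrite(f"pics/{n}.png",im[:,:,::-1])
def go(pos,Rm=None):
    """tool-frame move (units) to reach TCP pos/orientation from present pose"""
    o=bot.get_obs(); r=rot(o["ee_rot"]); d=r.inv().apply(np.array(pos)-o["ee_pos"])/.25
    t=np.zeros(3) if Rm is None else (r.inv()*Rm).as_rotvec()/(np.pi/3)
    print("dp",d.round(3),"turn",t.round(3))
E
python3 - <<'E'
from h import *
o=bot.get_obs();print(o["time_s"],o["ee_pos"],rot(o["ee_rot"]).as_matrix().round(3))
for n in("top","side"):
    im,D=eyes.snapshot(n); save(n+"0",im); np.save(n+"0.npy",D)
    print(n,cam(n)[1], cam(n)[2].round(2).tolist())
    for q in["dryer","dryer_floor","cover_hinge","cover_scale","cover_tab","cover_push","dial_grip","basket","basket_grip","jar","loupe","vice"]:
        r=tip_of(q,n)[:2]
        for k in r: print(q,np.round(k["at"],1),round(k["conf"],2),dep(n,k["at"],D).round(3))
E
```

```text
pics
0.0 [0.24373665 0.575224   0.3032604 ] [[-0.921  0.39  -0.   ]
 [ 0.39   0.921 -0.001]
 [-0.    -0.001 -1.   ]]
top [4.25609090e-01 4.35885141e-04 1.13241948e+00] [[0.01, -0.99, 0.12], [-1.0, -0.01, 0.03], [-0.03, -0.12, -0.99]]
dryer [290.2 243.2] 0.63 [0.549 0.099 0.016]
dryer [381.5 316.3] 0.35 [ 0.372 -0.126  0.031]
dryer_floor [449.1 238.2] 0.73 [ 0.567 -0.3    0.   ]
dryer_floor [287.6 244.7] 0.72 [0.545 0.105 0.021]
cover_hinge [245.5 240.9] 0.62 [0.545 0.197 0.097]
cover_hinge [448.4 242.4] 0.58 [ 0.548 -0.28   0.071]
cover_scale [242.6 200. ] 0.81 [0.64  0.205 0.106]
cover_tab [198.7 230.1] 0.72 [0.54  0.245 0.309]
cover_push [210.8 232.9] 0.61 [0.541 0.235 0.262]
cover_push [242.  198.7] 0.27 [0.64  0.204 0.118]
dial_grip [354.6 241.3] 0.65 [ 0.547 -0.058  0.086]
basket [445.1 247.3] 0.68 [ 0.544 -0.29   0.   ]
basket_grip [448.4 241.6] 0.74 [ 0.55  -0.28   0.072]
basket_grip [196.9 230.6] 0.37 [0.539 0.248 0.312]
jar [190.8 310.7] 0.96 [0.382 0.321 0.087]
loupe [412.1 172.4] 0.94 [ 0.72  -0.199  0.059]
vice [380.6 313.3] 0.94 [ 0.38  -0.122  0.049]
vice [356.2 240. ] 
[... 234 characters left out ...]
dryer_floor [295.5 134.9] 0.59 [0.548 0.231 0.24 ]
cover_hinge [297.1 133.8] 0.67 [0.551 0.225 0.246]
cover_hinge [301.8 189.6] 0.6 [0.549 0.193 0.095]
cover_scale [333.3 180.6] 0.79 [0.641 0.2   0.101]
cover_tab [291.1 109.3] 0.83 [0.543 0.242 0.307]
cover_push [293.2 135.5] 0.77 [0.541 0.225 0.243]
dial_grip [332.2 255. ] 0.66 [ 0.552 -0.076  0.087]
dial_grip [361.5 349.2] 0.38 [ 0.548 -0.296  0.009]
basket [361.5 349.8] 0.66 [ 0.547 -0.298  0.01 ]
basket_grip [362.5 327.9] 0.67 [ 0.55  -0.289  0.069]
basket_grip [360.8 349.8] 0.59 [ 0.546 -0.298  0.01 ]
jar [232.8 195.6] 0.89 [0.373 0.319 0.027]
loupe [425.1 304. ] 0.62 [ 0.725 -0.227  0.021]
vice [265.  317.6] 0.64 [ 0.369 -0.162  0.022]
```

View pics/top0.png

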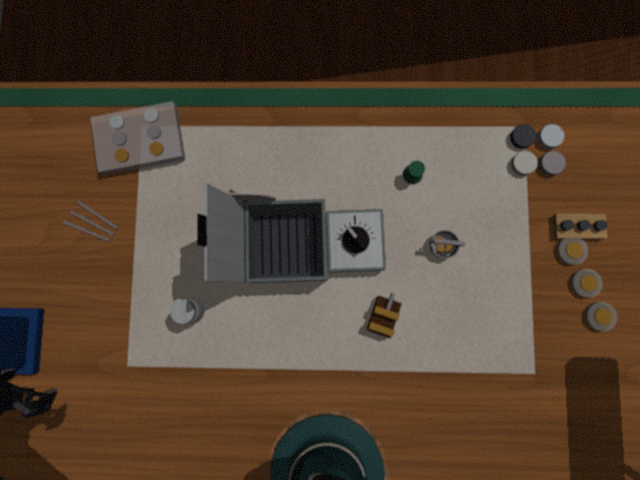

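View pics/side0.png

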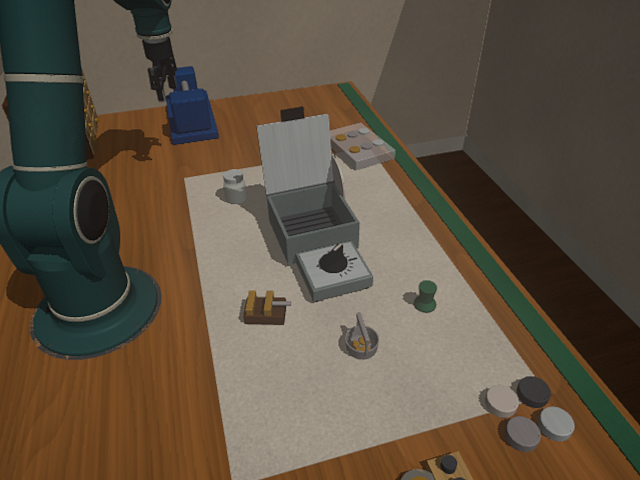

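The top view shows the dryer at (287,243) with its cover leaning back to the left, the dial at (355,238), and the basket at (447,244) with its bar almost along world y. The side view agrees. The jar, loupe and vice are clear of the path. Next I'll refine the poses from depth.

```bash
python3 - <<'E'
from h import *
D=np.load("top0.npy");K,p,M=cam("top")
v,u=np.mgrid[0:480,0:640]
P=p+(np.stack([u,v,np.ones_like(u)],-1)@np.linalg.inv(K).T@M.T)*D[...,None]
def rect(x0,x1,y0,y1,z0,z1,tag):
    m=(P[...,0]>x0)&(P[...,0]<x1)&(P[...,1]>y0)&(P[...,1]<y1)&(P[...,2]>z0)&(P[...,2]<z1)&(D>0)
    X=P[m]; r=cv2.minAreaRect(X[:,:2].astype(np.float32)); print(tag,len(X),X.mean(0).round(4),np.array(r[0]).round(4),np.array(r[1]).round(4),round(r[2],2)); return X
rect(.4,.7,-.16,.02,.036,.054,"block")
rect(.4,.7,-.02,.3,.088,.1,"rim")
rect(.4,.7,.03,.18,.01,.03,"floor")
rect(.4,.7,-.02,.02,.085,.103,"front rim")
X=rect(.45,.65,-.36,-.2,.056,.08,"bar")
X=rect(.45,.65,-.36,-.2,.01,.04,"bowl")
X=rect(.45,.65,-.12,.0,.077,.095,"dialbar")
X=rect(.4,.7,.19,.3,.12,.28,"cover")
c=X.mean(0);w=np.linalg.svd(X-c,full_matrices=False)[2][2];print("cover normal",w.round(3))
im=cv2.imread("pics/top0.png")[185:300,185:475];cv2.imwrite("pics/c1.png",cv2.resize(im[:,:],None,fx=2.7,fy=2.7,interpolation=2))
E
```

```text
block 3112 [ 0.5514 -0.0631  0.0461] [ 0.5145 -0.069 ] [0.2322 0.1645] 2.67
rim 1262 [0.5506 0.1149 0.0953] [0.5489 0.1062] [0.1918 0.1943] 2.54
floor 4119 [0.5491 0.105  0.0214] [0.545 0.105] [0.1871 0.1499] 0.02
front rim 289 [0.5466 0.013  0.0952] [0.5522 0.0135] [0.1883 0.0139] 0.54
bar 146 [ 0.5491 -0.2799  0.0687] [ 0.5497 -0.2809] [0.073  0.0109] 85.34
bowl 244 [ 0.5505 -0.2854  0.0232] [ 0.5497 -0.2815] [0.0698 0.0708] 43.23
dialbar 184 [ 0.5547 -0.0615  0.0872] [ 0.5553 -0.0616] [0.0641 0.0149] 38.33
cover 3141 [0.5442 0.2226 0.2066] [0.5482 0.2241] [0.0563 0.2012] 86.7
cover normal [ 0.035 -0.977  0.211]
```

View pics/c1.png

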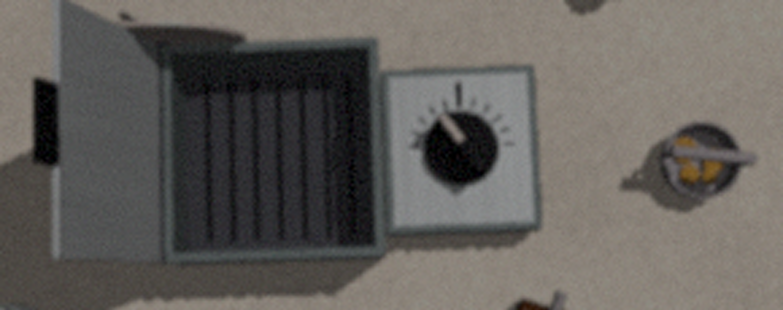

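The crop shows the white pointer up and left of the long mark (458,95), with the dial centre at about (460,148). Fitted poses, all consistent with the given sizes:
- **Dryer:** (0.549, 0.105), yaw about 2.2°.
- **Basket bar:** (0.550, -0.281), yaw -4.7°.
- **Dial pointer:** 38° in world, target about 2°.

Now I move.

```bash
python3 -m handwheel '[{"turn":[0,0,0.4],"dp":[-0.54,-0.7,-0.46],"fingers":0},{"turn":[0,0,1],"dp":[-0.54,-0.7,-0.46],"fingers":0},{"turn":[0,0,1],"dp":[-0.54,-0.7,-0.46],"fingers":0},{"turn":[0,0,1],"dp":[-0.54,-0.7,-0.46],"fingers":0},{"turn":[0,0,1],"dp":[-0.54,-0.7,-0.46],"fingers":0},{"turn":[0,0,1],"dp":[-0.54,-0.7,-0.46],"fingers":0},{"turn":[0,0,1],"dp":[-0.54,-0.7,-0.46],"fingers":0},{"turn":[0,0,1],"dp":[-0.54,-0.7,-0.46],"fingers":0},{"turn":[0,0,1],"dp":[-0.54,-0.7,-0.46],"fingers":0},{"turn":[0,0,1],"dp":[-0.54,-0.7,-0.46],"fingers":0}]'
cat >> h.py <<'E'
def down(deg):
    """tool down with its y axis at deg in world"""
    a=np.radians(deg); y=np.array([np.cos(a),np.sin(a),0]); z=np.array([0,0,-1.]); return R.from_matrix(np.c_[np.cross(y,z),y,z])
E
python3 -c "
from h import *
print(bot.get_obs()['q']);go([.42,.13,.42],down(-4.7))"
```

```text
time_s: 2.13
ee_pos: [0.2999, 0.3615, 0.4192]
ee_rot: [-0.0, 0.663, 0.748, 0.0]
force: [0.7, -0.1, -0.5]
opening: 0.0853
finger_force: 0.0
[-1.11559547  0.03355246  0.17694915  1.83209336 -0.00627951  1.27587142
 -0.8168718 ]
dp [-0.977  0.366 -0.004] turn [ 0.    -0.001  0.193]
```

```bash
python3 -m handwheel '[{"turn":[0,0,0.19],"dp":[-0.97,0.36,0],"fingers":0},{"turn":[0,0,0.19],"dp":[-0.97,0.36,0],"fingers":0},{"turn":[0,0,0.19],"dp":[-0.97,0.36,0],"fingers":0},{"turn":[0,0,0.19],"dp":[-0.97,0.36,0],"fingers":0},{"turn":[0,0,0.19],"dp":[-0.97,0.36,0],"fingers":0},{"turn":[0,0,0.19],"dp":[-0.97,0.36,0],"fingers":0},{"turn":[0,0,0.19],"dp":[-0.97,0.36,0],"fingers":0},{"turn":[0,0,0.19],"dp":[-0.97,0.36,0],"fingers":0}]'
python3 -m handwheel '[{"turn":[0,0,0],"dp":[-0.95,0.25,0],"fingers":0},{"turn":[0,0,0],"dp":[-0.95,0.25,0],"fingers":0},{"turn":[0,0,0],"dp":[-0.95,0.25,0],"fingers":0},{"turn":[0,0,0],"dp":[-0.95,0.25,0],"fingers":0},{"turn":[0,0,0],"dp":[-0.95,0.25,0],"fingers":0},{"turn":[0,0,0],"dp":[-0.95,0.25,0],"fingers":0},{"turn":[0,0,0],"dp":[-0.95,0.25,0],"fingers":0},{"turn":[0,0,0],"dp":[-0.95,0.25,0],"fingers":0}]'
python3 -c "
from h import *
print(bot.get_obs()['q']);go([.55,-.281,.23],down(-4.7))"
```

```text
time_s: 2.8
ee_pos: [0.42, 0.1292, 0.4191]
ee_rot: [0.0, 0.734, 0.679, 0.0]
force: [-0.7, 0.4, -0.2]
opening: 0.0853
finger_force: 0.0
time_s: 3.47
ee_pos: [0.4633, -0.1103, 0.4188]
ee_rot: [0.0, 0.734, 0.679, -0.0]
force: [-0.0, 1.3, 0.3]
opening: 0.0852
finger_force: 0.0
[-0.57679874  0.04626876  0.77986571  1.83367713 -0.03315566  1.27551664
  0.13535392]
dp [-0.653  0.399  0.755] turn [-0.     0.001  0.005]
```

```bash
python3 -m handwheel '[{"turn":[0,0,0],"dp":[-0.65,0.4,0.4],"fingers":0},{"turn":[0,0,0],"dp":[-0.65,0.4,0.4],"fingers":0},{"turn":[0,0,0],"dp":[-0.65,0.4,0.4],"fingers":0},{"turn":[0,0,0],"dp":[-0.65,0.4,0.4],"fingers":0},{"turn":[0,0,0],"dp":[-0.65,0.4,0.75],"fingers":0},{"turn":[0,0,0],"dp":[-0.65,0.4,0.75],"fingers":0},{"turn":[0,0,0],"dp":[-0.65,0.4,0.75],"fingers":0},{"turn":[0,0,0],"dp":[-0.65,0.4,0.75],"fingers":0},{"turn":[0,0,0],"dp":[-0.65,0.4,0.75],"fingers":0},{"turn":[0,0,0],"dp":[-0.65,0.4,0.75],"fingers":0}]'
python3 - <<'E'
from h import *
print(bot.get_obs()['q'])
im,D=eyes.snapshot("wrist");save("w1",im)
for r in tip_of("basket_grip","wrist")[:2]: print(r, atz("wrist",r["at"],.064), dep("wrist",r["at"],D))
K,p,M=cam("wrist");v,u=np.mgrid[0:480,0:640]
P=p+(np.stack([u,v,np.ones_like(u)],-1)@np.linalg.inv(K).T@M.T)*D[...,None]
m=(abs(P[...,2]-.069)<.007)&(abs(P[...,0]-.55)<.06)&(abs(P[...,1]+.28)<.06)&(D>0)
print(P[m].mean(0),cv2.minAreaRect(P[m][:,:2].astype(np.float32)))
go([.55,-.281,.118],down(-4.7))
E
```

```text
time_s: 4.3
ee_pos: [0.5513, -0.278, 0.2326]
ee_rot: [0.0, 0.733, 0.68, 0.0]
force: [0.6, 0.2, 0.4]
opening: 0.0858
finger_force: 0.0
[-0.11637193  0.5823358   0.74114098  1.71850953 -0.45214315  1.01846045
  0.71132279]
{'at': [320.7, 250.9], 'conf': 0.87} [ 0.55239485 -0.28333512  0.064     ] [ 0.55251055 -0.28162263  0.06931798]
[ 0.55203174 -0.28010704  0.06933301] ((0.5518429279327393, -0.2821422219276428), (0.07329009473323822, 0.01002271194010973), 84.75861358642578)
dp [-0.012 -0.006  0.461] turn [ 0.003 -0.     0.007]
```

View pics/w1.png

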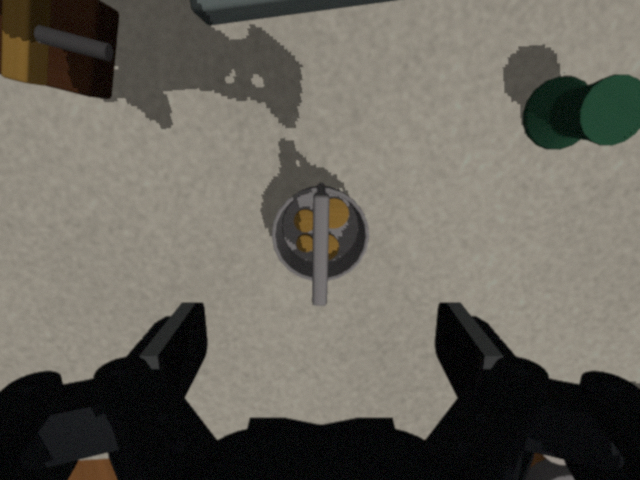

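The wrist view has the bar centred between the fingers (column 320), running along the image column. I descend and grip.

```bash
python3 -m handwheel '[{"turn":[0,0,0.01],"dp":[-0.015,0,0.1],"fingers":0},{"turn":[0,0,0.01],"dp":[-0.015,0,0.2],"fingers":0},{"turn":[0,0,0.01],"dp":[-0.015,0,0.3],"fingers":0},{"turn":[0,0,0.01],"dp":[-0.015,0,0.4],"fingers":0},{"turn":[0,0,0.01],"dp":[-0.015,0,0.46],"fingers":0},{"turn":[0,0,0.01],"dp":[-0.015,0,0.46],"fingers":0},{"turn":[0,0,0.01],"dp":[-0.015,0,0.46],"fingers":0.5},{"turn":[0,0,0.01],"dp":[-0.015,0,0.46],"fingers":1},{"turn":[0,0,0.01],"dp":[-0.015,0,0.46],"fingers":1},{"turn":[0,0,0.01],"dp":[-0.015,0,0.46],"fingers":1},{"turn":[0,0,0.01],"dp":[-0.015,0,0.46],"fingers":1},{"turn":[0,0,0.01],"dp":[-0.015,0,0.46],"fingers":1},{"turn":[0,0,0.01],"dp":[-0.015,0,0.46],"fingers":1},{"turn":[0,0,0.01],"dp":[-0.015,0,0.46],"fingers":1},{"turn":[0,0,0.01],"dp":[-0.015,0,0.46],"fingers":1}]' 40
python3 -c "
from h import *
o=bot.get_obs();print(o['q'],rot(o['ee_rot']).inv().apply(cam('wrist')[1]-o['ee_pos']))"
```

```text
time_s: 5.65
ee_pos: [0.5505, -0.2829, 0.1169]
ee_rot: [0.0, 0.737, 0.676, 0.0]
force: [0.3, 0.3, 7.2]
opening: 0.0094
finger_force: 41.3
[-0.03606232  0.73210235  0.64064885  1.77207956 -0.57194982  0.83096398
  0.79287027] [ 0.07187448  0.00105216 -0.06890418]
```

```bash
python3 -m handwheel '[{"turn":[0,0,0],"dp":[0,0,-0.05],"fingers":1},{"turn":[0,0,0],"dp":[0,0,-0.12],"fingers":1},{"turn":[0,0,0],"dp":[0,0,-0.24],"fingers":1},{"turn":[0,0,0],"dp":[0,0,-0.36],"fingers":1},{"turn":[0,0,0],"dp":[0,0,-0.48],"fingers":1},{"turn":[0,0,0],"dp":[0,0,-0.6],"fingers":1},{"turn":[0,0,0],"dp":[0,0,-0.6],"fingers":1},{"turn":[0,0,0],"dp":[0,0,-0.6],"fingers":1}]'
python3 -c "
from h import *
o=bot.get_obs();print(o['q']);go([.548,-.08,.27],down(-2));go([.549,.103,.27],down(2))"
```

```text
time_s: 6.32
ee_pos: [0.5504, -0.2832, 0.2683]
ee_rot: [0.001, 0.737, 0.676, 0.001]
force: [-0.4, -0.0, -2.8]
opening: 0.0091
finger_force: 40.1
[-0.12948796  0.54661382  0.77197812  1.68613153 -0.42433222  1.08111716
  0.68601285]
dp [ 0.809 -0.08  -0.007] turn [ 0.002  0.001 -0.049]
dp [ 1.538 -0.139 -0.008] turn [ 0.002  0.001 -0.116]
```

```bash
python3 -m handwheel '[{"turn":[0,0,0],"dp":[0.06,-0.01,0],"fingers":1},{"turn":[0,0,0],"dp":[0.16,-0.02,0],"fingers":1},{"turn":[0,0,0],"dp":[0.28,-0.03,0],"fingers":1},{"turn":[0,0,-0.05],"dp":[0.4,-0.04,0],"fingers":1},{"turn":[0,0,-0.05],"dp":[0.52,-0.05,0],"fingers":1},{"turn":[0,0,-0.05],"dp":[0.64,-0.06,0],"fingers":1},{"turn":[0,0,-0.05],"dp":[0.74,-0.07,0],"fingers":1},{"turn":[0,0,-0.05],"dp":[0.81,-0.08,0],"fingers":1},{"turn":[0,0,-0.05],"dp":[0.81,-0.08,0],"fingers":1}]'
python3 -c "
from h import *
go([.549,.103,.27],down(2))"
```

```text
time_s: 7.07
ee_pos: [0.5474, -0.0752, 0.2652]
ee_rot: [-0.001, 0.717, 0.697, -0.0]
force: [-0.5, 0.1, -1.9]
opening: 0.0093
finger_force: 40.1
dp [ 0.713 -0.015 -0.018] turn [-0.002 -0.001 -0.062]
```

```bash
python3 -m handwheel '[{"turn":[0,0,0],"dp":[0.06,0,0],"fingers":1},{"turn":[0,0,-0.03],"dp":[0.16,0,0],"fingers":1},{"turn":[0,0,-0.06],"dp":[0.28,-0.01,0],"fingers":1},{"turn":[0,0,-0.06],"dp":[0.4,-0.01,0],"fingers":1},{"turn":[0,0,-0.06],"dp":[0.52,-0.01,0],"fingers":1},{"turn":[0,0,-0.06],"dp":[0.62,-0.01,0],"fingers":1},{"turn":[0,0,-0.06],"dp":[0.69,-0.01,0],"fingers":1},{"turn":[0,0,-0.06],"dp":[0.71,-0.01,0],"fingers":1},{"turn":[0,0,-0.06],"dp":[0.71,-0.01,0],"fingers":1}]'
python3 - <<'E'
from h import *
im,D=eyes.snapshot("wrist");im2,_=eyes.snapshot("side")
cv2.imwrite("pics/b1.png",np.hstack([cv2.resize(im,(400,300)),im2[40:340,140:540]])[:,:,::-1])
go([.549,.103,.139],down(2))
E
```

```text
time_s: 7.82
ee_pos: [0.551, 0.0989, 0.2656]
ee_rot: [-0.0, 0.696, 0.718, -0.001]
force: [0.8, -0.5, -1.8]
opening: 0.0092
finger_force: 40.1
dp [ 0.026 -0.008  0.508] turn [-0.001  0.001 -0.007]
```

View pics/b1.png

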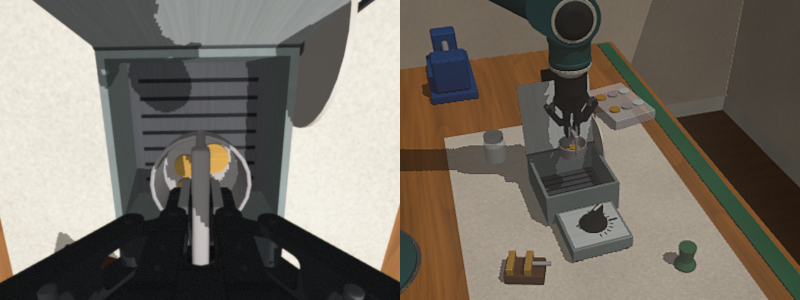

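The wrist and side views show the basket held upright over the chamber, well inside the walls. I lower it gently.

```bash
python3 -m handwheel '[{"turn":[0,0,0],"dp":[0.0,-0.01,0.05],"fingers":1},{"turn":[0,0,0],"dp":[0.0,-0.01,0.12],"fingers":1},{"turn":[0,0,0],"dp":[0.0,-0.01,0.2],"fingers":1},{"turn":[0,0,0],"dp":[0.0,-0.01,0.28],"fingers":1},{"turn":[0,0,0],"dp":[0.0,-0.01,0.35],"fingers":1},{"turn":[0,0,0],"dp":[0.0,-0.01,0.41],"fingers":1},{"turn":[0,0,0],"dp":[0.0,-0.01,0.45],"fingers":1},{"turn":[0,0,0],"dp":[0.0,-0.01,0.48],"fingers":1},{"turn":[0,0,0],"dp":[0.0,-0.01,0.49],"fingers":1},{"turn":[0,0,0],"dp":[0.0,-0.01,0.49],"fingers":1},{"turn":[0,0,0],"dp":[0.0,-0.01,0.49],"fingers":1},{"turn":[0,0,0],"dp":[0.0,-0.01,0.49],"fingers":1}]'

```

```text
time_s: 8.92
ee_pos: [0.5492, 0.0979, 0.1446]
ee_rot: [0.0, 0.697, 0.717, 0.0]
force: [0.7, -0.2, -1.7]
opening: 0.0095
finger_force: 40.1
```

```bash
python3 -m handwheel '[{"turn":[0,0,0],"dp":[0,0,0.006],"fingers":1},{"turn":[0,0,0],"dp":[0,0,0.012],"fingers":1},{"turn":[0,0,0],"dp":[0,0,0.012],"fingers":1},{"turn":[0,0,0],"dp":[0,0,0.012],"fingers":1}]'

```

```text
time_s: 9.25
ee_pos: [0.5489, 0.098, 0.1409]
ee_rot: [0.0, 0.697, 0.717, -0.0]
force: [0.1, 0.2, -1.7]
opening: 0.0091
finger_force: 40.1
```

Not yet in contact (-1.7 N is the basket's weight).

```bash
python3 -m handwheel '[{"turn":[0,0,0],"dp":[0,0,0.004],"fingers":1},{"turn":[0,0,0],"dp":[0,0,0.008],"fingers":1},{"turn":[0,0,0],"dp":[0,0,0.008],"fingers":1},{"turn":[0,0,0],"dp":[0,0,0.008],"fingers":1}]'

```

```text
time_s: 9.58
ee_pos: [0.5489, 0.0979, 0.1388]
ee_rot: [0.0, 0.697, 0.717, -0.0]
force: [0.7, 0.1, -2.3]
opening: 0.0091
finger_force: 40.1
```

```bash
python3 -m handwheel '[{"turn":[0,0,0],"dp":[0,0,0.004],"fingers":1},{"turn":[0,0,0],"dp":[0,0,0.004],"fingers":1},{"turn":[0,0,0],"dp":[0,0,0.004],"fingers":1}]'

```

```text
time_s: 9.83
ee_pos: [0.5489, 0.0979, 0.1379]
ee_rot: [0.0, 0.697, 0.717, 0.0]
force: [-0.4, -0.4, -2.0]
opening: 0.0093
finger_force: 40.2
```

```bash
python3 -m handwheel '[{"turn":[0,0,0],"dp":[0,0,0.003],"fingers":1},{"turn":[0,0,0],"dp":[0,0,0.006],"fingers":1},{"turn":[0,0,0],"dp":[0,0,0.006],"fingers":1}]'

```

```text
time_s: 10.08
ee_pos: [0.5491, 0.0979, 0.1378]
ee_rot: [-0.0, 0.697, 0.717, 0.001]
force: [-12.8, -0.3, 30.8]
opening: 0.0091
finger_force: 44.6
```

Contact. I ease off 1 mm, release slowly and retreat upward.

```bash
python3 -m handwheel '[{"turn":[0,0,0],"dp":[0,0,-0.004],"fingers":1},{"turn":[0,0,0],"dp":[0,0,-0.005],"fingers":1},{"turn":[0,0,0],"dp":[0,0,-0.005],"fingers":0.8},{"turn":[0,0,0],"dp":[0,0,-0.005],"fingers":0.7},{"turn":[0,0,0],"dp":[0,0,-0.005],"fingers":0.6},{"turn":[0,0,0],"dp":[0,0,-0.005],"fingers":0.4},{"turn":[0,0,0],"dp":[0,0,-0.005],"fingers":0.4},{"turn":[0,0,0],"dp":[0,0,-0.005],"fingers":0.4},{"turn":[0,0,0],"dp":[0,0,-0.05],"fingers":0.4},{"turn":[0,0,0],"dp":[0,0,-0.1],"fingers":0.4},{"turn":[0,0,0],"dp":[0,0,-0.2],"fingers":0.4},{"turn":[0,0,0],"dp":[0,0,-0.35],"fingers":0.4},{"turn":[0,0,0],"dp":[0,0,-0.5],"fingers":0.4},{"turn":[0,0,0],"dp":[0,0,-0.65],"fingers":0.4},{"turn":[0,0,0],"dp":[0,0,-0.8],"fingers":0.4},{"turn":[0,0,0],"dp":[0,0,-0.8],"fingers":0.4}]'
python3 - <<'E'
from h import *
print(bot.get_obs()["q"])
im,D=eyes.snapshot("wrist");save("w2",im)
r=tip_of("basket_grip","wrist")[0];print(r,dep("wrist",r["at"],D))
eyes.snapshot("side"); 
for q in("cover_tab","cover_hinge"):
  print(q,[(np.round(k["at"]),k["conf"]) for k in tip_of(q,"side")[:2]])
E
```

```text
time_s: 11.42
ee_pos: [0.5507, 0.0972, 0.3444]
ee_rot: [0.002, 0.697, 0.717, 0.004]
force: [1.1, 0.0, 0.9]
opening: 0.0511
finger_force: 0.0
[-0.85315905  0.32615898  0.77770197  1.75852834 -0.25164197  1.1493031
  0.02766406]
{'at': [317.4, 214.3], 'conf': 0.77} [0.54819378 0.09856229 0.08509473]
cover_tab [(array([292., 111.]), 0.71)]
cover_hinge [(array([302., 189.]), 0.63)]
```

View pics/w2.png

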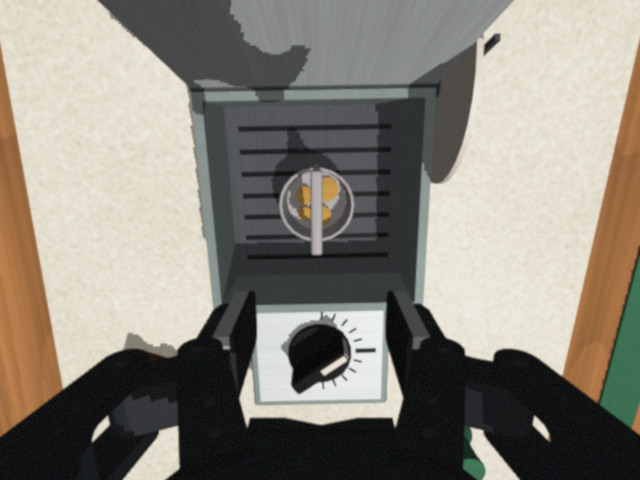

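The basket stands upright on the chamber floor at (316,205), with its bar at height 0.085 as expected, and it has been released. Next I bring closed fingers over and behind the cover.

```bash
python3 -m handwheel '[{"turn":[0,0,0],"dp":[0,-0.02,-0.16],"fingers":0.8},{"turn":[0,0,0],"dp":[0,-0.02,-0.32],"fingers":1},{"turn":[0,0,0],"dp":[0,-0.02,-0.36],"fingers":1},{"turn":[0,0,0],"dp":[0.1,-0.02,-0.36],"fingers":1},{"turn":[0,0,0],"dp":[0.25,-0.02,-0.36],"fingers":1},{"turn":[0,0,0],"dp":[0.4,-0.02,-0.36],"fingers":1},{"turn":[0,0,0],"dp":[0.55,-0.02,-0.36],"fingers":1},{"turn":[0,0,0],"dp":[0.7,-0.02,-0.36],"fingers":1},{"turn":[0,0,0],"dp":[0.84,-0.02,-0.36],"fingers":1},{"turn":[0,0,0],"dp":[0.84,-0.02,-0.36],"fingers":1},{"turn":[0,0,0],"dp":[0.84,-0.02,-0.36],"fingers":1}]'
python3 - <<'E'
from h import *
o=bot.get_obs();print(o["q"],bot.finger_overhang)
go([.545,.305,.328],down(2.1))
im,D=eyes.snapshot("side");save("s3",im)
E
```

```text
time_s: 12.58
ee_pos: [0.5372, 0.3098, 0.4247]
ee_rot: [0.0, 0.696, 0.718, -0.001]
force: [-0.1, -0.6, -0.7]
opening: 0.0
finger_force: 0.0
[-1.08651156  0.38947287  0.70847865  1.48409058 -0.2537422   1.36473262
 -0.33106511] 0.0726
dp [-0.019  0.031  0.387] turn [-0.002  0.002 -0.005]
```

View pics/s3.png

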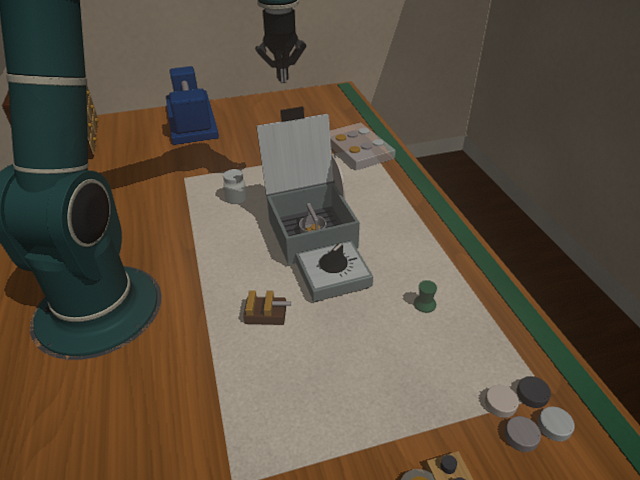

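The side view shows the basket standing in the chamber at (313,222) and the gripper behind the cover with shut fingertips at (283,80). I descend and sweep the cover over.

```bash
python3 -m handwheel '[{"turn":[0,0,0],"dp":[-0.01,0.03,0.13],"fingers":1},{"turn":[0,0,0],"dp":[-0.01,0.03,0.26],"fingers":1},{"turn":[0,0,0],"dp":[-0.02,0.03,0.36],"fingers":1},{"turn":[0,0,0],"dp":[-0.02,0.03,0.39],"fingers":1},{"turn":[0,0,0],"dp":[-0.06,0.03,0.39],"fingers":1},{"turn":[0,0,0],"dp":[-0.1,0.03,0.39],"fingers":1},{"turn":[0,0,0],"dp":[-0.14,0.03,0.39],"fingers":1},{"turn":[0,0,0],"dp":[-0.18,0.03,0.39],"fingers":1},{"turn":[0,0,0],"dp":[-0.22,0.03,0.39],"fingers":1},{"turn":[0,0,0],"dp":[-0.26,0.03,0.39],"fingers":1},{"turn":[0,0,0],"dp":[-0.3,0.03,0.39],"fingers":1},{"turn":[0,0,0],"dp":[-0.34,0.03,0.39],"fingers":1},{"turn":[0,0,0],"dp":[-0.37,0.03,0.39],"fingers":1},{"turn":[0,0,0],"dp":[-0.37,0.03,0.39],"fingers":1}]'
python3 - <<'E'
from h import *
o=bot.get_obs();print(o["q"])
for y,z in[(.175,.324),(.136,.31),(.102,.285),(.085,.263)]: go([.545,y,z])
E
```

```text
time_s: 13.8
ee_pos: [0.5482, 0.2135, 0.3291]
ee_rot: [0.0, 0.698, 0.716, -0.0]
force: [0.8, -1.3, 0.3]
opening: -0.0
finger_force: 0.0
[-0.97094871  0.39721069  0.714179    1.69884717 -0.28077446  1.15086296
 -0.15306495]
dp [-0.153 -0.017  0.02 ] turn [0. 0. 0.]
dp [-0.309 -0.021  0.076] turn [0. 0. 0.]
dp [-0.445 -0.025  0.176] turn [0. 0. 0.]
dp [-0.513 -0.027  0.265] turn [0. 0. 0.]
```

```bash
python3 -m handwheel '[{"turn":[0,0,0],"dp":[-0.04,0,0],"fingers":1},{"turn":[0,0,0],"dp":[-0.08,0,0.01],"fingers":1},{"turn":[0,0,0],"dp":[-0.12,0,0.015],"fingers":1},{"turn":[0,0,0],"dp":[-0.155,0,0.02],"fingers":1},{"turn":[0,0,0],"dp":[-0.19,0,0.03],"fingers":1},{"turn":[0,0,0],"dp":[-0.23,0,0.04],"fingers":1},{"turn":[0,0,0],"dp":[-0.27,0,0.06],"fingers":1},{"turn":[0,0,0],"dp":[-0.31,0,0.075],"fingers":1},{"turn":[0,0,0],"dp":[-0.31,0,0.075],"fingers":1}]'
cat >> h.py <<'E'
def cover():
    im,D=eyes.snapshot("side")
    out=[]
    for n in("side",):
        K,p,M=cam(n);v,u=np.mgrid[0:480,0:640]
        P=p+(np.stack([u,v,np.ones_like(u)],-1)@np.linalg.inv(K).T@M.T)*D[...,None]
        a=np.radians(2.1);c,s=np.cos(a),np.sin(a);Q=P-[.549,.105,0]
        xd,yd,zd=c*Q[...,0]+s*Q[...,1],-s*Q[...,0]+c*Q[...,1],Q[...,2]
        m=(D>0)&(((xd>-.085)&(xd<-.045))|((xd>.05)&(xd<.085)))&(yd>-.1)&(yd<.15)&(zd>.12)&(zd<.33)
        yy,zz=yd[m],zd[m]
        th=np.arctan2(zz-.095,.095-yy); k=abs(th-np.median(th))<.15
        X=np.c_[yy,zz][k];mu=X.mean(0);w=np.linalg.svd(X-mu,full_matrices=False)[2][0]
        w=w if w[1]>0 else -w
        th=np.arctan2(w[1],-w[0]);rad=np.hypot(*(mu-[.095,.095]))
        n=np.array([np.sin(th),np.cos(th)]);print("cover deg",np.degrees(th).round(2),"n",k.sum(),"offset",((mu-[.095,.095])@n).round(4),"rad",rad.round(3),"resid",np.std((X-mu)@n).round(4))
    return im
E
python3 - <<'E'
from h import *
im=cover();save("s4",im)
E
```

```text
time_s: 14.55
ee_pos: [0.55, 0.1354, 0.3093]
ee_rot: [0.0, 0.698, 0.716, -0.001]
force: [-0.4, -0.0, -0.4]
opening: 0.0
finger_force: 0.0
cover deg 60.64 n 931 offset -0.0005 rad 0.12 resid 0.0015
```

View pics/s4.png

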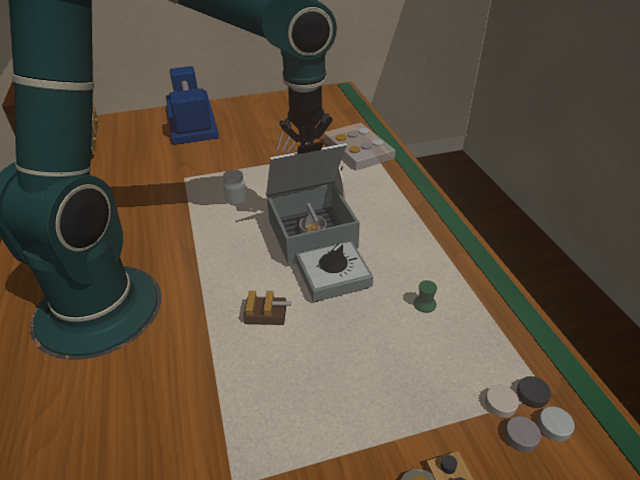

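The side view shows the cover folded to about 60°, with the inner face in view at (305,170). That matches both the plan and the depth fit (60.6°). I continue to about 35°.

```bash
python3 -m handwheel '[{"turn":[0,0,0],"dp":[-0.035,0,0.018],"fingers":1},{"turn":[0,0,0],"dp":[-0.07,0,0.042],"fingers":1},{"turn":[0,0,0],"dp":[-0.1,0,0.067],"fingers":1},{"turn":[0,0,0],"dp":[-0.134,0,0.097],"fingers":1},{"turn":[0,0,0],"dp":[-0.165,0,0.13],"fingers":1},{"turn":[0,0,0],"dp":[-0.194,0,0.161],"fingers":1},{"turn":[0,0,0],"dp":[-0.21,0,0.182],"fingers":1},{"turn":[0,0,0],"dp":[-0.21,0,0.182],"fingers":1},{"turn":[0,0,0],"dp":[-0.21,0,0.182],"fingers":1}]'
python3 - <<'E'
from h import *
im=cover()
E
```

```text
time_s: 15.35
ee_pos: [0.5516, 0.0853, 0.2643]
ee_rot: [-0.0, 0.697, 0.717, -0.0]
force: [-0.1, 0.1, 0.0]
opening: 0.0
finger_force: 0.0
cover deg 138.82 n 130 offset -0.2205 rad 0.223 resid 0.0048
```

```bash
cat >> h.py <<'E'
def cover2(n="wrist"):
    im,D=eyes.snapshot(n);K,p,M=cam(n);v,u=np.mgrid[0:480,0:640]
    P=p+(np.stack([u,v,np.ones_like(u)],-1)@np.linalg.inv(K).T@M.T)*D[...,None]
    a=np.radians(2.1);c,s=np.cos(a),np.sin(a);Q=P-[.549,.105,0]
    xd,yd,zd=c*Q[...,0]+s*Q[...,1],-s*Q[...,0]+c*Q[...,1],Q[...,2]
    m=(D>0)&(abs(xd)<.088)&(abs(xd)>.03)&(yd>-.06)&(yd<.085)&(zd>.1)&(zd<.23)
    X=np.c_[yd[m],zd[m]]
    for _ in range(4):
        mu=np.median(X,0) if _==0 else X.mean(0);w=np.linalg.svd(X-mu,full_matrices=False)[2][0];nn=np.array([-w[1],w[0]]);X=X[abs((X-mu)@nn)<.006]
    w=w if w[1]>0 else -w;th=np.arctan2(w[1],-w[0]);nv=np.array([np.sin(th),np.cos(th)])
    print(n,"cover deg",np.degrees(th).round(2),len(X),"offset",((mu-.095)@nv).round(4),"span",X.min(0).round(3),X.max(0).round(3),"resid",np.std((X-mu)@nv).round(4))
    return im
E
python3 - <<'E'
from h import *
im=cover2(); cover2("top")
save("w5",im)
E
```

```text
wrist cover deg 35.33 76558 offset 0.0056 span [-0.058  0.107] [0.085 0.21 ] resid 0.0007
top cover deg 32.39 228 offset 0.0154 span [-0.06   0.194] [-0.032  0.213] resid 0.0016
```

View pics/w5.png

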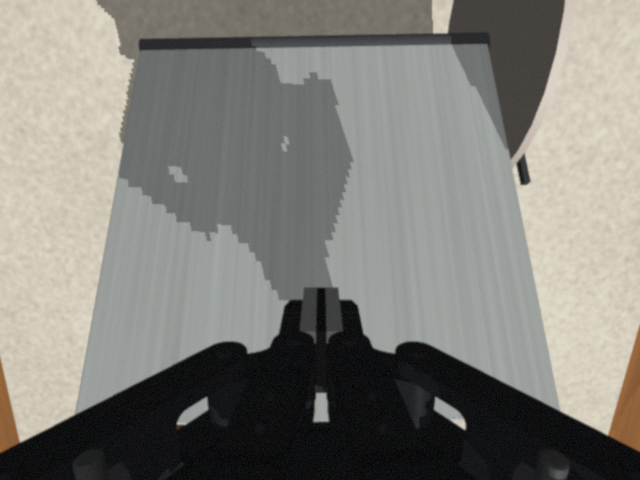

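The wrist view shows the outer face with the fingertips on it at (320,300). The plane fit gives 35.3° with the right 6 mm offset. A small step remains to 30°.

```bash
python3 -m handwheel '[{"turn":[0,0,0],"dp":[-0.017,0,0.024],"fingers":1},{"turn":[0,0,0],"dp":[-0.034,0,0.048],"fingers":1},{"turn":[0,0,0],"dp":[-0.034,0,0.048],"fingers":1},{"turn":[0,0,0],"dp":[-0.034,0,0.048],"fingers":1}]'
python3 -c "
from h import *
cover2()"
```

```text
time_s: 15.83
ee_pos: [0.5518, 0.0766, 0.2522]
ee_rot: [-0.0, 0.697, 0.717, -0.0]
force: [-0.1, 0.2, 0.8]
opening: -0.0001
finger_force: 0.0
wrist cover deg 30.25 84029 offset 0.0058 span [-0.06   0.106] [0.085 0.193] resid 0.0007
```

The cover is at 30.2°. I back off upward, re-check it, then move over the dial. I'll approach at a yaw that keeps the wrist camera clear of the tab.

```bash
python3 -m handwheel '[{"turn":[0,0,0],"dp":[0.01,0,-0.04],"fingers":1},{"turn":[0,0,0],"dp":[0.02,0,-0.15],"fingers":1},{"turn":[0,0,0],"dp":[0,0,-0.3],"fingers":1},{"turn":[0,0,0],"dp":[0,0,-0.4],"fingers":1},{"turn":[0,0,0],"dp":[-0.15,0,-0.4],"fingers":0.5},{"turn":[0,0,0.1],"dp":[-0.3,0.01,-0.4],"fingers":0.35},{"turn":[0,0,0.2],"dp":[-0.45,0.02,-0.4],"fingers":0.35},{"turn":[0,0,0.4],"dp":[-0.55,0.02,-0.4],"fingers":0.35},{"turn":[0,0,0.6],"dp":[-0.55,0.02,-0.4],"fingers":0.35},{"turn":[0,0,0.8],"dp":[-0.55,0.02,-0.4],"fingers":0.35},{"turn":[0,0,1],"dp":[-0.55,0.02,-0.4],"fingers":0.35},{"turn":[0,0,1],"dp":[-0.55,0.02,-0.4],"fingers":0.35},{"turn":[0,0,1],"dp":[-0.55,0.02,-0.4],"fingers":0.35},{"turn":[0,0,1],"dp":[-0.55,0.02,-0.4],"fingers":0.35},{"turn":[0,0,1],"dp":[-0.55,0.02,-0.4],"fingers":0.35}]' 25
cat >> h.py <<'E'
def dial():
    im,D=eyes.snapshot("wrist");K,p,M=cam("wrist");v,u=np.mgrid[0:480,0:640]
    P=p+(np.stack([u,v,np.ones_like(u)],-1)@np.linalg.inv(K).T@M.T)*D[...,None]
    m=(D>0)&(abs(P[...,2]-.0875)<.006)&(np.hypot(P[...,0]-.555,P[...,1]+.061)<.045)
    X=P[m]; r=cv2.minAreaRect(X[:,:2].astype(np.float32));print("dial",len(X),X.mean(0).round(4),np.round(r[0],4),np.round(r[1],4),r[2])
    return im
E
python3 - <<'E'
from h import *
print(bot.get_obs()["q"]);im=dial();save("w6",im);go([.555,-.061,.2],down(-70))
cover2()
E
```

```text
time_s: 17.13
ee_pos: [0.561, -0.0599, 0.3533]
ee_rot: [0.0, 0.963, 0.271, 0.0]
force: [0.6, 0.2, 0.0]
opening: 0.0557
finger_force: 0.0
[-0.74425997  0.41987755  1.04722433  1.73441874 -0.38626141  1.21317401
 -0.61874447]
dial 1163 [ 0.5588 -0.0608  0.0859] [ 0.5579 -0.0614] [0.0643 0.015 ] 38.59128189086914
dp [-0.023 -0.009  0.613] turn [ 0.    -0.     0.196]
wrist cover deg 30.31 25090 offset 0.0054 span [-0.06   0.106] [0.085 0.194] resid 0.0005
```

View pics/w6.png

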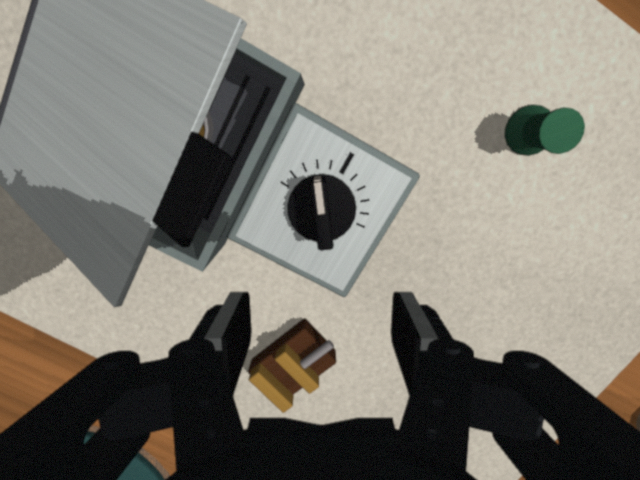

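The wrist view shows the cover open at the upper left and the dial at (320,205). Its white pointer is up at (320,180), and the long mark is at (347,162). The dial bar lies at 38.6° and the cover is unchanged at 30.3°. I descend onto the dial and grip.

```bash
python3 -m handwheel '[{"turn":[0,0,0.1],"dp":[-0.02,-0.01,0.1],"fingers":0.35},{"turn":[0,0,0.2],"dp":[-0.02,-0.01,0.22],"fingers":0.35},{"turn":[0,0,0.2],"dp":[-0.02,-0.01,0.35],"fingers":0.35},{"turn":[0,0,0.2],"dp":[-0.02,-0.01,0.48],"fingers":0.35},{"turn":[0,0,0.2],"dp":[-0.02,-0.01,0.6],"fingers":0.35},{"turn":[0,0,0.2],"dp":[-0.02,-0.01,0.7],"fingers":0.35},{"turn":[0,0,0.2],"dp":[-0.02,-0.01,0.78],"fingers":0.35},{"turn":[0,0,0.2],"dp":[-0.02,-0.01,0.83],"fingers":0.35},{"turn":[0,0,0.2],"dp":[-0.02,-0.01,0.86],"fingers":0.35},{"turn":[0,0,0.2],"dp":[-0.02,-0.01,0.875],"fingers":0.35},{"turn":[0,0,0.2],"dp":[-0.02,-0.01,0.875],"fingers":0.35},{"turn":[0,0,0.2],"dp":[-0.02,-0.01,0.875],"fingers":0.35}]'
python3 - <<'E'
from h import *
o=bot.get_obs();print(o["q"],o["ft_torque"]);cover2();go([.5565,-.061,.134],down(-70))
E
```

```text
time_s: 18.23
ee_pos: [0.5558, -0.0608, 0.1348]
ee_rot: [0.0, 0.985, 0.171, 0.001]
force: [-1.0, 0.1, -0.4]
opening: 0.0553
finger_force: 0.0
[-0.5784798   0.6938294   0.84494154  1.92557792 -0.69607886  0.8423153
 -0.58498053] [ 0.05535571 -0.00941509  0.04762159]
  return _methods._mean(a, axis=axis, dtype=dtype,
  ret = um.true_divide(
Traceback (most recent call last):
  File "h.py", line 53, in cover2
    mu=np.median(X,0) if _==0 else X.mean(0);w=np.linalg.svd(X-mu,full_matrices=False)[2][0];nn=np.array([-w[1],w[0]]);X=X[abs((X-mu)@nn)<.006]
                                               ~~~~~~~~~~~~~~~~~~~~~~~~~~~~~~~~~~~~~~~~~~^^^
IndexError: index 0 is out of bounds for axis 0 with size 0
```

```bash
python3 -m handwheel '[{"turn":[0,0,0],"dp":[0,0,0],"fingers":0.6},{"turn":[0,0,0],"dp":[0,0,0],"fingers":0.8},{"turn":[0,0,0],"dp":[0,0,0],"fingers":1},{"turn":[0,0,0],"dp":[0,0,0],"fingers":1},{"turn":[0,0,0],"dp":[0,0,0],"fingers":1},{"turn":[0,0,0],"dp":[0,0,0],"fingers":1},{"turn":[0,0,0],"dp":[0,0,0],"fingers":1}]' 25
python3 -c "
from h import *
go([.5565,-.061,.134],down(-87.8))"
```

```text
time_s: 18.87
ee_pos: [0.5557, -0.0631, 0.1348]
ee_rot: [0.002, 0.986, 0.17, 0.001]
force: [1.4, -14.5, 2.7]
opening: 0.0148
finger_force: 30.3
dp [ 0.006 -0.007  0.003] turn [ 0.004 -0.001  0.289]
```

```bash
python3 -m handwheel '[{"turn":[0,0,0.05],"dp":[0,0.008,0],"fingers":1},{"turn":[0,0,0.1],"dp":[0,0.008,0],"fingers":1},{"turn":[0,0,0.15],"dp":[0,0.008,0],"fingers":1},{"turn":[0,0,0.2],"dp":[0,0.008,0],"fingers":1},{"turn":[0,0,0.25],"dp":[0,0.008,0],"fingers":1},{"turn":[0,0,0.29],"dp":[0,0.008,0],"fingers":1},{"turn":[0,0,0.29],"dp":[0,0.008,0],"fingers":1},{"turn":[0,0,0.29],"dp":[0,0.008,0],"fingers":1}]' 25
python3 -c "
from h import *
go([.5565,-.061,.134],down(-87.8))"
```

```text
time_s: 19.53
ee_pos: [0.5559, -0.0634, 0.1347]
ee_rot: [0.0, 1.0, 0.019, 0.0]
force: [-6.4, -3.5, 12.7]
opening: 0.0148
finger_force: 31.7
dp [ 0.003 -0.01   0.003] turn [ 0.001 -0.    -0.   ]
```

Release, rise, and check the dial and cover.

```bash
python3 -m handwheel '[{"turn":[0,0,0],"dp":[0,0,0],"fingers":0.8},{"turn":[0,0,0],"dp":[0,0,0],"fingers":0.5},{"turn":[0,0,0],"dp":[0,0,0],"fingers":0.4},{"turn":[0,0,0],"dp":[0,0,0],"fingers":0.4},{"turn":[0,0,0],"dp":[0,0,-0.1],"fingers":0.4},{"turn":[0,0,0],"dp":[0,0,-0.25],"fingers":0.4},{"turn":[0,0,0],"dp":[0,0,-0.4],"fingers":0.4},{"turn":[0,0,0],"dp":[0,0,-0.55],"fingers":0.4},{"turn":[0,0,0],"dp":[0,0,-0.7],"fingers":0.4},{"turn":[0,0,0],"dp":[0,0,-0.85],"fingers":0.4},{"turn":[0,0,0],"dp":[0,0,-0.95],"fingers":0.4},{"turn":[0,0,0],"dp":[0,0,-0.95],"fingers":0.4},{"turn":[0,0,0],"dp":[0,0,-0.95],"fingers":0.4}]'
python3 - <<'E'
from h import *
im=dial();save("w7",im)
cover2("wrist")
E
```

```text
time_s: 20.62
ee_pos: [0.5562, -0.0626, 0.3724]
ee_rot: [-0.0, 1.0, 0.02, 0.001]
force: [-0.1, -0.3, -1.2]
opening: 0.0513
finger_force: 0.0
dial 1069 [ 0.5581 -0.0614  0.0849] [ 0.5572 -0.0617] [0.0638 0.0147] 1.8690272569656372
wrist cover deg 30.28 18500 offset 0.005 span [-0.06   0.106] [0.085 0.192] resid 0.0004
```

View pics/w7.png

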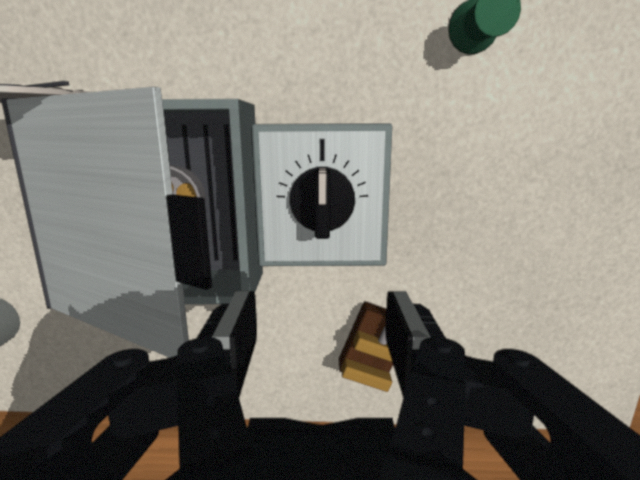

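The wrist view shows the dial's white pointer at (322,175), in line with the long mark at (322,150). The cover is at 30.3°, the basket is inside the chamber at (182,190), and the gripper is clear of everything.

```bash
python3 -c "
from h import *
print(bot.hand_in())"
```

```text
the job is handed in; nothing more can be done
None
```

The job is handed in at about 21 s: the basket stands upright in the chamber and is released, the cover reads 30.3° open, the dial pointer is on the long halfway mark, and the jar, loupe and vice were never touched.

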